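# Put the paint pots and the steel block in their matching holders

### The job

Tidy the finishing kit into its holders: stand each paint pot (red, white, blue) upright in the round dish whose floor has its colour, and lay the steel block flat and lengthwise in the yellow-floored rectangular tray. Everything must sit on the floor of its holder, inside the rim, and be let go. Do not knock any pot over, and leave the clay pot and the putty tin where they are.

Things in the scene. Friction and masses are not known exactly. Their poses are not given: they have to be found in the camera images.
- red_pot: small upright model-paint pot with red contents: red body with a pale label, wide white screw cap with a red disc on top. 43 mm tall; body 34 mm across up to 31 mm, cap 36 mm across from 31 to 42 mm (grip the cap from above, any yaw). Loose, 75 g or so. Origin: centre of the underside, z up.
- white_pot: small upright model-paint pot with white contents: white body with a pale label, wide white screw cap with a pale grey-white disc on top. 43 mm tall; body 34 mm across up to 31 mm, cap 36 mm across from 31 to 42 mm (grip the cap from above, any yaw). Loose, 75 g or so. Origin: centre of the underside, z up.
- blue_pot: small upright model-paint pot with blue contents: blue body with a pale label, wide white screw cap with a blue disc on top. 43 mm tall; body 34 mm across up to 31 mm, cap 36 mm across from 31 to 42 mm (grip the cap from above, any yaw). Loose, 75 g or so. Origin: centre of the underside, z up.
- steel_block: plain light-grey squared steel block, 30 mm (its x) x 50 mm (its y) x 25 mm tall, lying flat, loose, 120 g or so. Origin: centre of the underside, z up. Grip across the 30 mm, above 9 mm from its underside so that the fingers clear the tray's rim.
- red_dish: shallow round dish with a black rim and a red floor, fixed to the table. 65 mm across outside, 54 mm across inside; floor 4 mm and rim 9 mm above the table. Origin: centre of its underside (table height), z up.
- white_dish: shallow round dish with a black rim and a white floor, fixed to the table. 65 mm across outside, 54 mm across inside; floor 4 mm and rim 9 mm above the table. Origin: centre of its underside (table height), z up.
- blue_dish: shallow round dish with a black rim and a blue floor, fixed to the table. 65 mm across outside, 54 mm across inside; floor 4 mm and rim 9 mm above the table. Origin: centre of its underside (table height), z up.
- block_tray: shallow rectangular tray with a black rim and a yellow floor, fixed to the table. Outside 54 mm (its x) x 74 mm (its y), inside 46 x 66 mm; floor 3 mm and rim 8 mm above the table. Origin: centre of its underside (table height), z up. The block's long side goes along the tray's long side.
- clay_pot: bystander, not to be disturbed: round brown glazed clay pot, 58 mm across, 51 mm tall, loose. It stands to the left, just beyond a fixed wooden drawer tower (215 mm tall, x 0.24 to 0.48, y from 0.20 leftward; cross it only from well above). Origin: centre of the underside.
- putty_tin: bystander, not to be disturbed: flat round yellow tin with a grey press lid, 66 mm across, 38 mm tall, loose. Origin: centre of the underside.
There are look-alikes about, which are no part of the job. Several things look just like the red_dish: the one meant starts farthest to the robot's left. Leave any orange look-alike of the white_pot alone.

How it is judged (in metres and radians):
At the end, for the whole second after the job is handed in: Each pot upright (0.1 rad) on the floor of its own colour's dish, within 12 mm of centre; block flat on the tray floor, within 13 mm of centre, long sides aligned within 0.35 rad either way round; all released, at rest; clay pot and putty tin within 15 mm of their start (horizontal distance between red_pot and red_dish below 0.012 m and z of red_pot in the frame of red_dish below 0.0065 m and angle between each of red_pot, white_pot, blue_pot, steel_block's own z axis and vertical below 0.1 rad and linear speed of each of red_pot, white_pot, blue_pot, steel_block below 0.02 m/s and angular speed of each of red_pot, white_pot, blue_pot, steel_block below 0.3 rad/s and horizontal distance between white_pot and white_dish below 0.012 m and z of white_pot in the frame of white_dish below 0.0065 m and horizontal distance between blue_pot and blue_dish below 0.012 m and z of blue_pot in the frame of blue_dish below 0.0065 m and horizontal distance between steel_block and block_tray below 0.013 m and z of steel_block in the frame of block_tray below 0.0055 m and angle between the y axis of steel_block and the y axis of block_tray, either way round below 0.35 rad and distance of each of clay_pot, putty_tin from where it was at the start of the episode below 0.015 m); the robot touches nothing.
It fails at once if the red paint pot is knocked over (angle between red_pot's own z axis and vertical above 1 rad).
It fails at once if the white paint pot is knocked over (angle between white_pot's own z axis and vertical above 1 rad).
It fails at once if the blue paint pot is knocked over (angle between blue_pot's own z axis and vertical above 1 rad).
It fails at once if the clay pot is disturbed (moved over 15 mm) (distance of clay_pot from where it was at the start of the episode above 0.015 m).
It fails at once if the putty tin is disturbed (moved over 15 mm) (distance of putty_tin from where it was at the start of the episode above 0.015 m).
It also fails if it takes over 96 s, if anything falls off the work surface, if the arm or the gripper's body presses on something with over 40 N, if the wrist force passes 120 N, or if a joint passes its speed limit or range.

### The arm

A 6-joint arm with a two-finger parallel gripper is mounted at the origin on a cart in front of the work surface, level with it; the furniture and walls round the work are solid. World frame = base frame: x ahead of the robot, y to its left, z up, the work surface at z = 0. Lengths are in mm, angles in rad, forces in N, time in s.
With the tool pointing down it reaches from about 300 to 775 mm from the base axis. Payload 14.6 kg.
Tool frame: the origin (TCP) lies between the finger pads; the fingertips stand 22 mm ahead of it and the grasp point (between the pads) lies 3 mm ahead of it; z points along the fingers, y is the line along which they close (so a half turn about z gives the same grasp; the last joint's range is limited). The gripper opens to 94 mm and grips with 3 to 60 N. Pads are 16 mm wide; open, the fingers measure 119 mm over their backs; the gripper's body (75 mm by 177 mm) begins 78 mm behind the grasp point.
Start: joints at [1.071, 0.3, 1.521, -0, 1.321, -0.067], TCP at [230.674, 499.278, 198.546] pointing down, gripper open.
Joint ranges: [-3.03, 3.03], [-0.79, 2.21], [0.23, 2.52], [-1.04, 4.18], [0, 3.07], [-2.55, 2.55]. Speed limits (rad/s): [2.22, 2.22, 2.57, 3.14, 3.14, 3.14].

### API

Orientations are given as a rotation vector (axis times angle).
In Python, from rig import * gives the robot as it stands.
- The arm moves only by the tool servo_tool, never from a script. Its argument "moves" is a list of rows, each a list of 5 numbers: the closure in counts, from 0 (fully open) to 255 (shut), then the shift along the tool's x, y, z in units of 25 mm (1.0 is 25 mm), then the turn about the tool's z in units of 6 degrees (1.0 is 6 degrees). In form: [[gripper, dx, dy, dz, spin], ...]. A call has 1 to 10 rows; each row is the pose to reach, as a shift and turn from the pose commanded when the call began, along the tool's axes at that moment; what a row does not reach only later rows make up. A row lasts 1/12 s, in which the tool goes at most 41.7 mm and 7.16 degrees, less where a joint would pass 70% of its speed; a pose out of reach is approached as far as the arm can. A call with a gripper value outside its range is refused whole. The fingers move at their own pace and stop on an object; "newtons" is the grip in N (left out, the last holds). Time passes only in rows, so rows that repeat a pose let the fingers close. It gives the time, the measured TCP pose, the force, the opening and the grip force at its end, in the units of the state.
- observe(): the state, without advancing time (a new reading comes with each control period).
- camera(name): name is "scene" or "top" or "wrist"; returns the picture (384x512x3 uint8, blue, green, red); there is no depth.
- camera_info(name): a dict with "vfov" (degrees; the focal length in pixels is half the picture's height over the tangent of half this angle, whatever the lens; pixels are square), "cx", "cy" (the principal point, pixels), "rvec" (rotation vector, rad) and "tvec" (3), from world to camera coordinates, as OpenCV has them. Camera axes: x right, y down, z forward; pixel columns grow to the right and rows downward; lengths in mm; the calibration is good to about 2 mm. A picture is of the moment at which its call begins: read the wrist's pose just before it. camera_info takes no time and is no camera call; for the wrist camera it gives the pose at the moment of the call.
- close_job(): hands the job in; it is judged then, once.
Trained networks look in the newest picture that a camera, given by its name, has taken for a name from the list of things; names that differ only in an ending like _2 or _b are one class to them, and where a whole thing is asked for, a point or a joint stands for the part that bears it (a point fixed in the world has none). Each returns a list of dicts, best first, with "score" (0 to 1); they miss things now and then, are a little off and sometimes report something else, mostly with a low value. They report only what shows in the picture. A call takes as long as a camera call. They do not tell look-alikes from the thing itself.
- spot_in(camera, name): "centre" ([column, row] as shares, 0 to 1, of the picture: columns of its width, rows of its height, amid what is visible of it).
- silhouettes(camera, name): "region" (384x512 bool, what is visible of it) and "centre" ([column, row] as shares, 0 to 1, of the picture: columns of its width, rows of its height, amid what is visible of it).
The state is a dict: "time_s": time; "q": joint angles; "qd": joint speeds; "joint_efforts": joint torques, N m; "tcp_pos": TCP position; "eef_rot": TCP orientation; "contact_force": force on the tool from outside, world axes, zero at the start; "ft_torque": the same for the moment, N m; "opening": finger opening in mm; "gripper_force": force on a finger pad.
Only numpy, scipy, OpenCV 4.12 (cv2) and the standard library are available. Lean on these libraries where they do the work, as an engineer would, in place of code of your own. Each camera call takes 0.05 s, during which the arm holds its last target. There are 200 camera calls.

## Working session

There is one attempt and no reset: what is moved stays moved. The work goes in short steps, Python scripts to look and compute and a tool call to move; the robot and the scene stay as the last step left them, time stands still between calls to the robot, and variables do not carry over. Pictures are saved under pics/ and viewed, at most 14 in all, crops included, and the job is handed in when it is done.

Besides the shell and the picture viewer there is one more tool, called after ">>>" in YAML: its name, and indented under it one key for each argument. servo_tool: Moves the arm, as the interface text tells. Its arguments: {"type":"object","properties":{"moves":{"type":"array","items":{"type":"array","items":{"type":"number"}}},"newtons":{"type":"number"}},"required":["moves"]}

```bash
mkdir -p pics; ls; python3 - <<'E'
from rig import *
import cv2,numpy as np
for n in ("scene","top","wrist"):
    cv2.imwrite(f"pics/{n}0.png",camera(n)); i=camera_info(n);print(n,i)
    R=cv2.Rodrigues(np.array(i['rvec']))[0];print(-R.T@np.array(i['tvec']))
s=observe();print(s)
E
```

```text
pics
scene {'vfov': 51.90322409068372, 'cx': 247.4549095404862, 'cy': 186.36405400635368, 'rvec': array([ 1.02447965, -2.27116422,  1.21986087]), 'tvec': array([191.28284435, 283.94102251, 811.82381015])}
[-244.4425049   496.38601083  685.65174804]
top {'vfov': 48.31112022305624, 'cx': 259.96483744701027, 'cy': 190.1811307957405, 'rvec': array([ 2.08449037, -2.13630783,  0.18951597]), 'tvec': array([-130.9891665 ,  446.46192037, 1372.37498152])}
[ 166.99655523 -162.70402994 1430.22342561]
wrist {'vfov': 64.62310743037597, 'cx': 255.63611054215684, 'cy': 190.93299963064152, 'rvec': array([-2.47114408, -1.57932862, -0.19086999]), 'tvec': array([-549.34402834,  -23.62165106,  389.70004714])}
[167.26424504 527.94113685 384.0622332 ]
{'time_s': 0.15, 'q': array([ 1.07140960e+00,  3.00313064e-01,  1.52142579e+00,  1.59682829e-05,
        1.32064290e+00, -6.66373163e-02]), 'qd': array([ 0.00085418, -0.00139572, -0.00131466, -0.0001376 ,  0.00049797,
        0.00041089]), 'joint_efforts': array([-9.65119834e-04, -5.31963944e+01, -3.52823460e+01,  7.08160666e-02,
        2.35519779e-02, -8.59187844e-05]), 'tcp_pos': array([230.58116559, 499.12805516, 198.13870436]), 'eef_rot': array([-6.74424934e-01, -3.06810629e+00,  1.18334008e-03]), 'contact_force': array([ 0.00439539,  1.07796821, -0.18809157]), 'ft_torque': array([-0.02597079,  0.0098185 , -0.00534944]), 'gripper_force': 0.0, 'opening': 93.91555214305566}
```

View pics/top0.png

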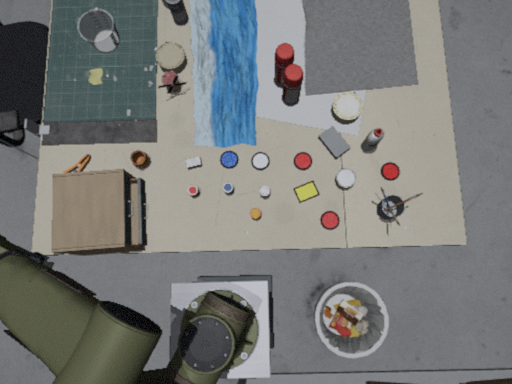

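View pics/scene0.png

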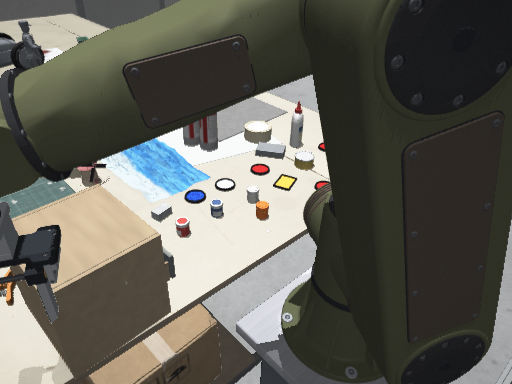

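View pics/wrist0.png

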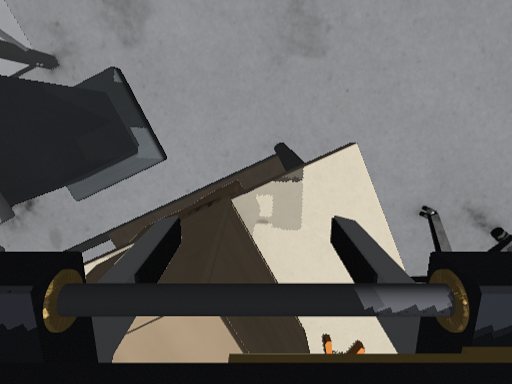

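The top view shows these things (column, row):
- **Pots:** red (193,190), blue (228,188), white (265,191), plus an orange look-alike at (256,214).
- **Block and holders:** block (193,162), blue dish (229,159), white dish (260,161), tray (306,191).
- **Bystanders:** clay pot (140,159). The putty tin is probably (346,178) or (346,106).

There are three red-dish candidates: (303,161), (330,220) and (390,171). Robot-left is image-left, so (303,161) fits the description. I'll check it in one enlarged crop.

```bash
cat > h.py <<'E'
from rig import *
import cv2,numpy as np
def ray(cam,px,z,info=None):
    i=info or camera_info(cam); f=192/np.tan(np.radians(i['vfov']/2))
    R=cv2.Rodrigues(np.array(i['rvec']))[0]; c=-R.T@np.array(i['tvec'])
    d=R.T@np.array([(px[0]-i['cx'])/f,(px[1]-i['cy'])/f,1.]); return c+d*(z-c[2])/d[2]
H=dict(red_pot=42,white_pot=42,blue_pot=42,steel_block=25,red_dish=7,white_dish=7,blue_dish=7,block_tray=6,clay_pot=45,putty_tin=38)
def tool(p):  # world point (xy) -> tool-axis shift in units of 25 mm
    s=observe(); R=cv2.Rodrigues(np.array(s['eef_rot']))[0]
    return R.T@(np.array(p)-s['tcp_pos'])/25
E
python3 - <<'E'
from h import *
im=camera("top"); cv2.imwrite("pics/crop1.png",cv2.resize(im[80:240,125:415],None,fx=2.7,fy=2.7,interpolation=cv2.INTER_CUBIC))
for n in H:
    for d in silhouettes("top",n)[:4]:
        if d['score']<.2: continue
        m=d['region'].astype(np.uint8); r=cv2.minAreaRect(cv2.findNonZero(m)); 
        c=np.array(d['centre'])*[512,384]; print(n,round(d['score'],2),c.round(1),m.sum(),ray("top",c,H[n])[:2].round(0),np.round(r[1],1),round(r[2]))
E
```

```text
white_pot 0.32 [303.3 191.2] 362 [ 436. -285.] [16.4 22.5] 67
blue_pot 0.65 [227.6 189.6] 93 [448. -35.] [10.6  9.2] 45
steel_block 0.67 [194.  160.9] 134 [554.  81.] [ 9.5 14.3] 76
red_dish 0.72 [302.9 161.6] 268 [ 546. -291.] [17.4 17.9] 27
red_dish 0.7 [327.2 218.1] 296 [ 349. -364.] [18. 18.] 90
red_dish 0.67 [389.3 175.7] 303 [ 489. -581.] [18. 19.] 90
white_dish 0.59 [260.  160.5] 281 [ 554. -144.] [18. 18.] 90
blue_dish 0.76 [228.7 158. ] 246 [566. -36.] [17. 17.] 45
block_tray 0.68 [301.1 193. ] 310 [ 437. -280.] [15.2 20.8] 66
clay_pot 0.53 [140.5 157.7] 245 [565. 258.] [16. 17.] 90
putty_tin 0.63 [341.5 181.2] 367 [ 467. -413.] [20. 21.] 90
```

View pics/crop1.png

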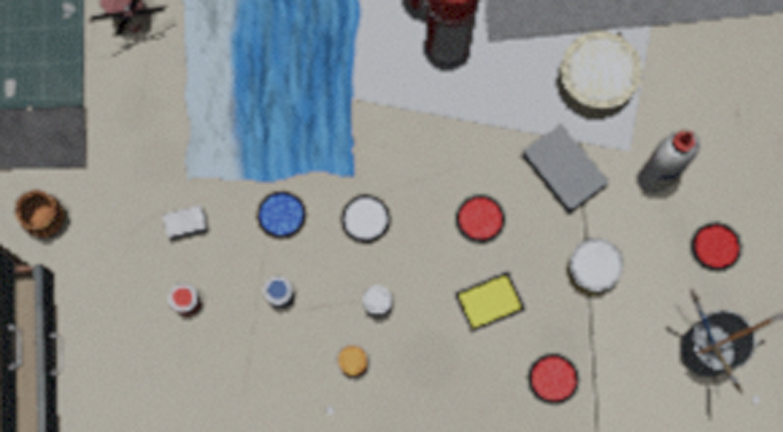

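The crop confirms three identical red dishes. (303,161), at crop (480,218), is leftmost with y≈-291 mm, so it is the one meant. The orange look-alike sits at crop (353,361), apart from the white pot at (377,300). I'll rise above the tower and cross over to survey.

>>> servo_tool:
  moves:
    - [0, 0, 0, -1.6, 0]
    - [0, 0, 0, -3.2, 0]
    - [0, 0, 0, -4.8, 0]
    - [0, 0, 0, -6.2, 0]
    - [0, -1, -1, -6.4, 1]
    - [0, -16, -16, -6.4, 11]
    - [0, -16, -16, -6.4, 11]
    - [0, -16, -16, -6.4, 11]
    - [0, -16, -16, -6.4, 11]
    - [0, -16, -16, -6.4, 11]

```text
time_s: 1.53
tcp_pos: [314.8, 268.7, 358.7]
eef_rot: [1.732, 2.621, 0.001]
contact_force: [1.1, 0.3, 0.8]
opening: 93.7
gripper_force: 0.0
```

>>> servo_tool:
  moves:
    - [0, -12.8, -0.5, 0, 3.8]
    - [0, -12.8, -0.5, 0, 3.8]
    - [0, -12.8, -0.5, 0, 3.8]
    - [0, -12.8, -0.5, 0, 3.8]
    - [0, -12.8, -0.5, 0, 3.8]
    - [0, -12.8, -0.5, 0, 3.8]
    - [0, -12.8, -0.5, 0, 3.8]
    - [0, -12.8, -0.5, 0, 3.8]
    - [0, -12.8, -0.5, 0, 3.8]
    - [0, -12.8, -0.5, 0, 3.8]

```text
time_s: 2.37
tcp_pos: [430.5, -29.0, 358.2]
eef_rot: [-2.212, -2.229, 0.001]
contact_force: [0.6, 0.9, -0.2]
opening: 94.1
gripper_force: 0.0
```

```bash
python3 - <<'E'
from h import *
s=observe();print(s['time_s'],s['tcp_pos'],s['eef_rot'],np.abs(s['qd']).max())
i=camera_info("wrist");R=cv2.Rodrigues(i['rvec'])[0];print(-R.T@i['tvec'],R[2])
cv2.imwrite("pics/w1.png",camera("wrist"))
E
```

```text
2.3667 [430.49265204 -28.98931327 358.24975494] [-2.21243717e+00 -2.22943163e+00  5.62425851e-04] 0.05305354947924155
[429.55929021  39.85733782 544.19756066] [ 7.70112282e-05 -2.38256870e-01 -9.71202171e-01]
```

View pics/w1.png

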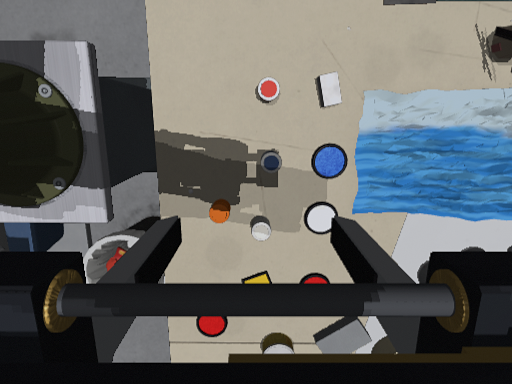

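From the wrist: red pot cap (268,89), blue cap (270,161), white cap (261,229), orange look-alike (220,211), block (329,89), blue dish (330,161). The white dish at (321,217) is partly behind a finger.

```bash
cat >> h.py <<'E'
def seg(im,c,r,kind):
    """largest blob of a kind in the window round c: mask, full image"""
    hsv=cv2.cvtColor(im,cv2.COLOR_BGR2HSV); h,s,v=[a.astype(int) for a in cv2.split(hsv)]
    m={'red':(s>140)&((h<8)|(h>172)),'blue':(s>90)&(h>95)&(h<130),'yellow':(s>140)&(h>22)&(h<36),'white':(s<40)&(v>150)}[kind]
    w=np.zeros(m.shape,np.uint8); x,y=map(int,c); w[max(0,y-r):y+r,max(0,x-r):x+r]=1
    n,l,st,ce=cv2.connectedComponentsWithStats((m&(w>0)).astype(np.uint8)); k=1+np.argmax(st[1:,4]); return (l==k).astype(np.uint8)
def find(cam,im,c,r,kind,z):
    m=seg(im,c,r,kind); cn=max(cv2.findContours(m,0,cv2.CHAIN_APPROX_NONE)[0],key=len)[:,0]
    i=camera_info(cam); P=np.array([ray(cam,p,z,i)[:2] for p in cn],np.float32)
    cc,rad=cv2.minEnclosingCircle(P); rect=cv2.minAreaRect(P)
    return np.round(cc,1),round(rad,1),[np.round(a,1) for a in rect],int(m.sum())
E
python3 - <<'E'
from h import *
im=cv2.imread("pics/w1.png")
for n,c,r,k,z in [("redpot",(268,89),12,'red',42.5),("redcap",(268,89),18,'white',42),("bluepot",(270,161),9,'blue',42.5),("whitecap",(261,226),14,'white',42.5),("block",(329,89),24,'white',25),("bluedish",(330,161),20,'blue',4),("whitedish",(318,217),18,'white',4)]:
    print(n,*find("wrist",im,c,r,k,z))
t=camera("top")
for n,c,r,k,z in [("redpot",(193,190),7,'red',42.5),("bluepot",(228,188),6,'blue',42.5),("whitepot",(265,190),8,'white',42.5),("block",(193,162),10,'white',25),("bluedish",(229,159),12,'blue',4),("whitedish",(260,161),12,'white',4),("reddish",(303,161),12,'red',4),("tray",(306,191),14,'yellow',3)]:
    print("top",n,*find("top",t,c,r,k,z))
E
```

```text
redpot [448.3  83.7] 12.1 [array([448.4,  83.6]), array([23.6, 22.4]), np.float64(0.5)] 197
redcap [447.1  83.3] 38.2 [array([447.1,  83.4]), array([55.8, 52.4]), np.float64(0.5)] 918
bluepot [454.8 -33.4] 11.9 [array([454.8, -33.4]), array([22.3, 22.6]), np.float64(45.8)] 162
whitecap [ 438.9 -154.1] 28.7 [array([ 438.8, -150.3]), array([47.8, 39.2]), np.float64(0.5)] 408
block [547.4  85.4] 54.3 [array([547.4,  85.4]), array([80.6, 72.7]), np.float64(0.5)] 2105
bluedish [561.7 -36.3] 27.9 [array([561.4, -35.8]), array([51.9, 54.2]), np.float64(3.2)] 742
whitedish [ 552.3 -143.6] 26.3 [array([ 550.6, -143.1]), array([51.8, 47.2]), np.float64(76.1)] 554Traceback (most recent call last):
  File "<stdin>", line 7, in <module>
  File "h.py", line 18, in find
    m=seg(im,c,r,kind); cn=max(cv2.findContours(m,0,cv2.CHAIN_APPROX_NONE)[0],key=len)[:,0]
  File "h.py", line 16, in seg
    n,l,st,ce=cv2.connectedComponentsWithStats((m&(w>0)).astype(np.uint8)); k=1+np.argmax(st[1:,4]); return (l==k).astype(np.uint8)
                                                                                ~~~~~~~~~^^^^^^^^^^
    return _wrapfunc(a, 'argmax', axis=axis, out=out, **kwds)
    return bound(*args, **kwds)
ValueError: attempt to get argmax of an empty sequence
```

>>> servo_tool:
  moves:
    - [0, -0.16, 0.98, 1.6, 0]
    - [0, -0.16, 0.98, 3.2, 0]
    - [0, -0.16, 0.98, 4.8, 0]
    - [0, -0.16, 0.98, 6.4, 0]
    - [0, -0.16, 0.98, 8.0, 0]
    - [0, -0.16, 0.98, 9.6, 0]
    - [0, -0.16, 0.98, 11.2, 0]
    - [0, -0.16, 0.98, 12.2, 0]
    - [0, -0.16, 0.98, 12.75, 0]
    - [0, -0.16, 0.98, 12.75, 0]
  newtons: 15

```text
time_s: 3.3
tcp_pos: [453.3, -30.3, 37.5]
eef_rot: [-2.205, -2.233, 0.004]
contact_force: [-0.6, 0.3, -0.5]
opening: 93.9
gripper_force: 0.0
```

>>> servo_tool:
  moves:
    - [255, 0, 0, 0, 0]
    - [255, 0, 0, 0, 0]
    - [255, 0, 0, 0, 0]
    - [255, 0, 0, 0, 0]
    - [255, 0, 0, 0, 0]
    - [255, 0, 0, 0, 0]

```text
time_s: 3.8
tcp_pos: [455.2, -31.9, 40.3]
eef_rot: [2.209, 2.232, 0.001]
contact_force: [-0.1, 0.0, -0.0]
opening: 57.4
gripper_force: 0.0
```

>>> servo_tool:
  moves:
    - [255, 0, 0, 0, 0]
    - [255, 0, 0, 0, 0]
    - [255, 0, 0, 0, 0]
    - [255, 0, 0, 0, 0]
    - [255, 0, 0, 0, 0]
    - [255, 0, 0, 0, 0]

```text
time_s: 4.3
tcp_pos: [455.0, -31.8, 39.8]
eef_rot: [2.21, 2.233, -0.0]
contact_force: [-1.6, -0.4, 0.1]
opening: 17.4
gripper_force: 0.0
```

The fingers closed past 36 mm without gripping, so I need to look.

```bash
python3 - <<'E'
from h import *
a=camera("wrist");b=camera("scene")
cv2.imwrite("pics/m1.png",np.hstack([cv2.resize(a,(400,300)),cv2.resize(b[130:290,100:313],(400,300))]))
E
```

```text
(no output)
```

View pics/m1.png

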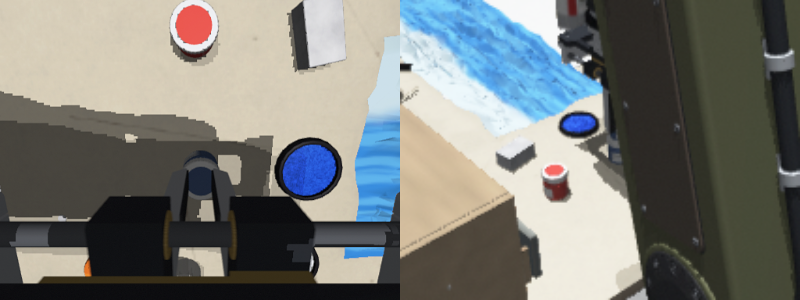

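The blue pot is upright but toward the camera side (+y) of the fingers, with its disc near (256,224) full-size. I'll measure it, and the red pot as a cross-check.

```bash
python3 - <<'E'
from h import *
im=camera("wrist"); s=observe(); print(s['tcp_pos'],s['opening'],s['gripper_force'],s['time_s'])
print("red",find("wrist",im,(248,34),34,'red',42.5)); print("bluedish",find("wrist",im,(394,214),50,'blue',4)); print("block",find("wrist",im,(410,40),50,'white',25))
m=seg(im,(258,224),30,'blue'); print(cv2.boundingRect(m),m.sum())
print(ray("wrist",(256,220),42.5))
cv2.imwrite("pics/m2.png",cv2.resize(im[150:384,150:370],None,fx=2.5,fy=2.5))
E
```

```text
[454.93257527 -31.81633504  39.77487987] 5.233311623989342 0.0 4.45
red (array([448.8,  82.1]), 12.7, [array([448.6,  82.2]), array([24.8, 24.6]), np.float64(0.5)], 1793)
bluedish (array([561.6, -37.8]), 27.3, [array([561.7, -38. ]), array([53. , 52.6]), np.float64(0.6)], 3621)
block (array([547.8,  79.7]), 41.5, [array([547.8,  79.7]), array([66.3, 49.9]), np.float64(0.6)], 7256)
(246, 214, 20, 36) 605
[454.37578728 -26.96843149  42.5       ]
```

View pics/m2.png

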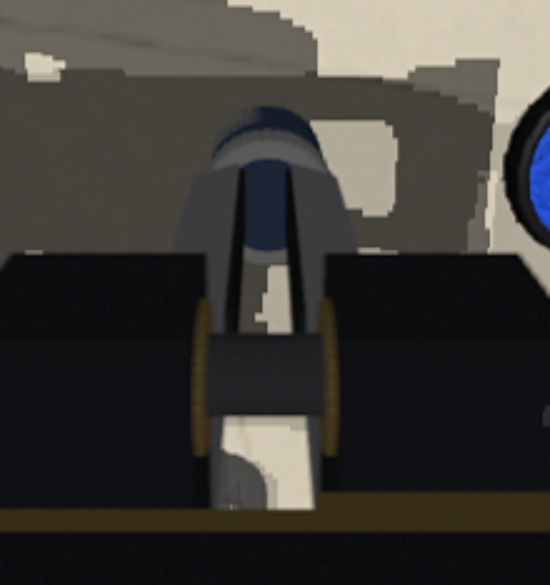

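```bash
python3 - <<'E'
from h import *
s=observe();print(s['opening'],s['gripper_force'],s['contact_force'],s['time_s'])
i=camera_info("wrist"); f=192/np.tan(np.radians(i['vfov']/2)); K=np.array([[f,0,i['cx']],[0,f,i['cy']],[0,0,1]])
P=np.array([[455,-24,18],[455,-40,18],[455,-24,60],[437,-32,18],[473,-32,18],[454,-33,42.5],[454,-15,42],[454,-51,42],[454,-16,0]],float)
p=cv2.projectPoints(P,i['rvec'],i['tvec'],K,None)[0][:,0]; print(np.c_[P,p,(p-[150,150])*2.5].round(0))
E
```

```text
5.233311623989342 0.0 [-0.38614722  0.50870034 -0.6078877 ] 4.45
[[455. -24.  18. 257. 205. 267. 137.]
 [455. -40.  18. 257. 226. 267. 190.]
 [455. -24.  60. 257. 225. 268. 188.]
 [437. -32.  18. 232. 215. 204. 163.]
 [473. -32.  18. 282. 216. 330. 164.]
 [454. -33.  42. 255. 229. 263. 197.]
 [454. -15.  42. 256. 202. 264. 129.]
 [454. -51.  42. 255. 254. 263. 261.]
 [454. -16.   0. 256. 188. 264.  95.]]
```

The geometry fits: the pot is upright and untouched at (454,-33). The fingertips show at z≈45, so the real fingers reach about 25 mm less far than stated. I'll open, go lower and try again, watching the force.

>>> servo_tool:
  moves:
    - [70, 0, 0, 0, 0]
    - [70, 0, 0, 0, 0]
    - [70, 0, 0, 0, 0]
    - [70, 0, 0, 0, 0]
    - [70, 0, 0, 0, 0]
    - [70, 0, 0, 0, 0]
    - [70, 0, 0, 0, 0]
    - [70, 0, 0, 0, 0]
    - [70, 0, 0, 0.1, 0]
    - [70, 0, 0, 0.2, 0]

```text
time_s: 5.28
tcp_pos: [455.0, -31.8, 34.7]
eef_rot: [2.21, 2.233, 0.0]
contact_force: [-0.7, 0.2, 0.3]
opening: 67.0
gripper_force: 0.0
```

>>> servo_tool:
  moves:
    - [70, 0, 0, 0.1, 0]
    - [70, 0, 0, 0.2, 0]
    - [70, 0, 0, 0.3, 0]
    - [70, 0, 0, 0.35, 0]
    - [70, 0, 0, 0.35, 0]

```text
time_s: 5.7
tcp_pos: [454.8, -31.8, 25.7]
eef_rot: [-2.21, -2.233, 0.001]
contact_force: [-0.3, -0.4, -0.3]
opening: 68.0
gripper_force: 0.0
```

>>> servo_tool:
  moves:
    - [255, 0, 0, 0, 0]
    - [255, 0, 0, 0, 0]
    - [255, 0, 0, 0, 0]
    - [255, 0, 0, 0, 0]
    - [255, 0, 0, 0, 0]
    - [255, 0, 0, 0, 0]
    - [255, 0, 0, 0, 0]
    - [255, 0, 0, 0, 0]

```text
time_s: 6.37
tcp_pos: [455.0, -31.8, 26.1]
eef_rot: [2.21, 2.233, 0.0]
contact_force: [-0.3, 0.1, 0.8]
opening: 33.6
gripper_force: 15.0
```

```bash
python3 - <<'E'
from h import *
im=camera("wrist"); s=observe(); print(s['tcp_pos'],s['opening'],s['gripper_force'],s['time_s'])
cv2.imwrite("pics/m3.png",cv2.resize(im[150:384,150:370],None,fx=2.5,fy=2.5))
E
```

```text
[455.02398314 -31.83262808  26.09016022] 33.435130937584425 15.000041867606342 6.4167
```

>>> servo_tool:
  moves:
    - [255, 0, 0, -0.6, 0]
    - [255, 0, 0, -1.4, 0]
    - [255, 0, 0.6, -1.6, 0]
    - [255, -0.08, 2.0, -1.6, 0]
    - [255, -0.16, 3.4, -1.6, 0]
    - [255, -0.16, 4.1, -1.6, 0]
    - [255, -0.16, 4.26, -1.6, 0]
    - [255, -0.16, 4.26, -1.6, 0]

```text
time_s: 7.08
tcp_pos: [561.5, -34.6, 65.4]
eef_rot: [-2.209, -2.233, 0.001]
contact_force: [-0.6, -0.3, -1.1]
opening: 33.7
gripper_force: 15.0
```

```bash
python3 - <<'E'
from h import *
im=camera("wrist"); s=observe(); print(s['tcp_pos'],s['opening'],s['gripper_force'],s['time_s'])
cv2.imwrite("pics/m4.png",cv2.resize(im[120:384,120:390],None,fx=2.2,fy=2.2))
E
```

```text
[560.68342653 -34.62245427  65.43367093] 33.61292497978695 14.999955097446218 7.1333
```

View pics/m4.png

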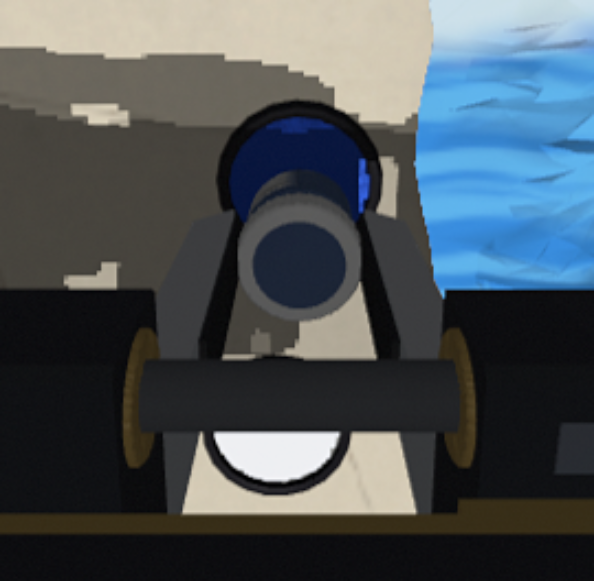

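The pot hangs upright over the blue dish, with its disc at full-picture (256,240), which puts its centre at y≈-37. I'll lower it, release and rise.

>>> servo_tool:
  moves:
    - [255, 0, 0, 0.6, 0]
    - [255, 0, 0, 1.1, 0]
    - [255, 0, 0, 1.35, 0]
    - [255, 0, 0, 1.4, 0]
    - [255, 0, 0, 1.4, 0]
    - [70, 0, 0, 1.4, 0]
    - [70, 0, 0, 1.4, 0]
    - [70, 0, 0, 1.4, 0]
    - [70, 0, 0, 1.4, 0]
    - [70, 0, 0, 1.4, 0]

```text
time_s: 7.97
tcp_pos: [561.5, -34.7, 31.2]
eef_rot: [2.21, 2.233, 0.0]
contact_force: [1.5, -0.8, -0.4]
opening: 63.5
gripper_force: 0.0
```

>>> servo_tool:
  moves:
    - [70, 0, 0, -1.5, 0]
    - [70, 0, 0, -2.6, 0]
    - [70, 1.2, -1.1, -2.8, 0]
    - [70, 2.4, -2.2, -2.8, 0]
    - [70, 3.6, -3.4, -2.8, 0]
    - [70, 4.75, -4.47, -2.8, 0]
    - [70, 4.75, -4.47, -2.6, 0]
    - [70, 4.75, -4.47, -1.2, 0]
    - [70, 4.75, -4.47, -0.2, 0]
    - [70, 4.75, -4.47, 0.2, 0]

```text
time_s: 8.8
tcp_pos: [447.2, 82.8, 23.6]
eef_rot: [-2.208, -2.232, 0.004]
contact_force: [-0.2, 0.7, -0.6]
opening: 67.8
gripper_force: 0.0
```

>>> servo_tool:
  moves:
    - [70, 0, 0, 0, 0]
    - [255, 0, 0, 0, 0]
    - [255, 0, 0, 0, 0]
    - [255, 0, 0, 0, 0]
    - [255, 0, 0, 0, 0]
    - [255, 0, 0, 0, 0]
    - [255, 0, 0, 0, 0]
    - [255, 0, 0, 0, 0]

```text
time_s: 9.47
tcp_pos: [448.9, 82.9, 26.5]
eef_rot: [2.209, 2.232, 0.001]
contact_force: [1.3, -0.0, 2.7]
opening: 33.5
gripper_force: 15.0
```

>>> servo_tool:
  moves:
    - [255, 0, 0, -0.8, 0]
    - [255, 0, 0, -2.2, 0]
    - [255, 0, 0, -3.8, 0]
    - [255, -1.2, 0.2, -4.6, 0]
    - [255, -2.8, 0.4, -5, 0]
    - [255, -4.4, 0.6, -5, 0]
    - [255, -6, 0.8, -5, 0]
    - [255, -7.6, 1.0, -5, 0]
    - [255, -9.2, 1.2, -5, 0]
    - [255, -10.8, 1.4, -5, 0]

```text
time_s: 10.3
tcp_pos: [486.0, -188.8, 151.1]
eef_rot: [-2.21, -2.233, -0.0]
contact_force: [1.2, 0.4, -0.0]
opening: 33.8
gripper_force: 14.8
```

>>> servo_tool:
  moves:
    - [255, -1.5, 0.1, 0, 0]
    - [255, -3, 0.2, 0, 0]
    - [255, -4.5, 0.3, 0, 0]
    - [255, -5.6, 0.4, 0, 0]
    - [255, -6.1, 0.48, 0, 0]
    - [255, -6.1, 0.48, 0, 0]
    - [255, -6.1, 0.48, 0, 0]

```text
time_s: 10.88
tcp_pos: [499.6, -339.0, 150.5]
eef_rot: [-2.21, -2.231, 0.0]
contact_force: [-0.4, 0.2, -0.5]
opening: 33.6
gripper_force: 14.8
```

```bash
python3 - <<'E'
from h import *
im=camera("wrist"); s=observe(); print(s['tcp_pos'],s['eef_rot'],s['opening'],s['gripper_force'],s['time_s'])
cv2.imwrite("pics/w5.png",im)
E
```

```text
[ 499.72980758 -338.34864079  150.72229086] [-2.20912717e+00 -2.23244207e+00 -5.78520854e-05] 34.08830141639051 14.84836501753307 10.9333
```

View pics/w5.png

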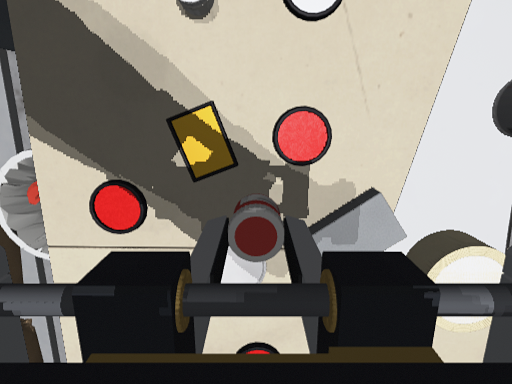

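The wrist view shows the red pot held at (256,235), the target red dish at (302,135) and the tray at (202,142). The other red dishes are at (118,207) and (258,350). I'll measure the red dish and the tray.

```bash
python3 - <<'E'
from h import *
im=cv2.imread("pics/w5.png")
print("reddish",find("wrist",im,(302,135),40,'red',4))
hsv=cv2.cvtColor(im,cv2.COLOR_BGR2HSV)
m=((hsv[...,0]>18)&(hsv[...,0]<36)&(hsv[...,1]>170)).astype(np.uint8); w=np.zeros_like(m); w[90:190,155:250]=1; m*=w
i=camera_info("wrist"); P=np.array([ray("wrist",p,3,i)[:2] for p in cv2.findNonZero(m)[:,0]],np.float32); print("tray",cv2.minAreaRect(P),m.sum())
print("heldpot",find("wrist",im,(256,236),26,'red',42.5+124.5)[:2])
E
```

```text
reddish (array([ 548.6, -289.9]), 27.4, [array([ 549., -290.]), array([53.2, 53.3]), np.float64(0.6)], 2022)
tray ((440.3642578125, -297.34429931640625), (46.65174102783203, 67.39869689941406), 21.373779296875) 2655
heldpot (array([ 498.9, -339. ]), 12.5)
```

>>> servo_tool:
  moves:
    - [255, 0.8, 0.8, 0, 0]
    - [255, 1.8, 1.8, 0, 0]
    - [255, 1.97, 2.0, 0.8, 0]
    - [255, 1.97, 2.0, 2.2, 0]
    - [255, 1.97, 2.0, 3.4, 0]
    - [255, 1.97, 2.0, 4.3, 0]
    - [255, 1.97, 2.0, 4.7, 0]
    - [255, 1.97, 2.0, 4.8, 0]
    - [255, 1.97, 2.0, 4.8, 0]

```text
time_s: 11.68
tcp_pos: [549.7, -288.9, 31.8]
eef_rot: [2.209, 2.233, 0.0]
contact_force: [-0.3, -0.9, 0.1]
opening: 34.0
gripper_force: 15.0
```

>>> servo_tool:
  moves:
    - [70, 0, 0, 0, 0]
    - [70, 0, 0, 0, 0]
    - [70, 0, 0, 0, 0]
    - [70, 0, 0, 0, 0]
    - [70, 0, 0, 0, 0]
    - [70, 0, 0, -1.2, 0]
    - [70, 0, 0, -2.8, 0]
    - [70, 1.6, 0, -3, 0]
    - [70, 2.8, 0, -3, 0]
    - [70, 2.8, 0, -3, 0]

```text
time_s: 12.52
tcp_pos: [549.0, -215.5, 107.1]
eef_rot: [2.206, 2.235, 0.001]
contact_force: [0.3, -0.4, -1.8]
opening: 68.2
gripper_force: 0.0
```

```bash
python3 - <<'E'
from h import *
im=camera("wrist"); s=observe(); print(s['tcp_pos'],s['eef_rot'],s['opening'],s['gripper_force'],s['time_s'])
cv2.imwrite("pics/w6.png",im)
E
```

```text
[ 548.88352373 -217.40543953  106.74063127] [2.20661704e+00 2.23536751e+00 5.18624971e-04] 68.08752171886931 0.0 12.5667
```

View pics/w6.png

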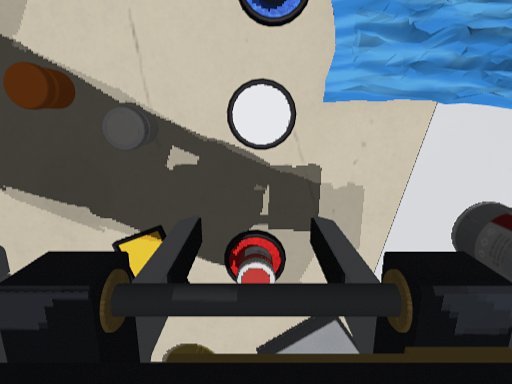

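The red pot stands upright in its dish at (257,268). The white pot cap is at (124,128), the white dish at (262,114) and the orange look-alike at (35,85).

```bash
python3 - <<'E'
from h import *
im=cv2.imread("pics/w6.png")
print("whitedish",find("wrist",im,(262,114),36,'white',4))
g=cv2.cvtColor(im,cv2.COLOR_BGR2GRAY)[90:170,85:170]
for c in (cv2.HoughCircles(cv2.resize(g,None,fx=3,fy=3,interpolation=2),cv2.HOUGH_GRADIENT,1,20,param1=60,param2=20,minRadius=50,maxRadius=85)[0][:3]): p=c[:2]/3+[85,90]; print(p,c[2]/3,ray("wrist",p,42).round(1))
print(ray("wrist",(124,128),42).round(1), observe()['tcp_pos'])
cv2.imwrite("pics/w6c.png",cv2.resize(im[80:180,70:190],None,fx=5,fy=5))
E
```

```text
whitedish (array([ 552.2, -147. ]), 27.1, [array([ 552.1, -147.1]), array([53.4, 53. ]), np.float64(75.2)], 2735)Traceback (most recent call last):
  File "<stdin>", line 5, in <module>
TypeError: 'NoneType' object is not subscriptable
```

```bash
python3 - <<'E'
from h import *
im=cv2.imread("pics/w6.png")
print(ray("wrist",(124,127),42).round(1), observe()['tcp_pos'])
c=im[80:180,70:190]; c=cv2.convertScaleAbs(c,alpha=1.8)
cv2.imwrite("pics/w6c.png",cv2.resize(c,None,fx=5,fy=5))
E
```

```text
[ 441.  -158.2   42. ] [ 548.88352373 -217.40543953  106.74063127]
```

View pics/w6c.png

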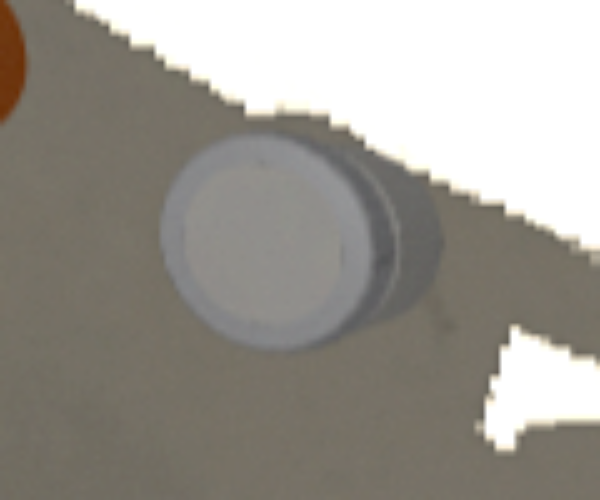

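The white disc centre is at full (122.8,128.6), giving (440,-159) mm. The dish centre is (552,-147).

>>> servo_tool:
  moves:
    - [70, 0.6, -1.4, 0, 0]
    - [70, 1.3, -2.8, 0, 0]
    - [70, 2.44, -4.31, 0, 0]
    - [70, 2.44, -4.31, 0, 0]
    - [70, 2.44, -4.31, 1.0, 0]
    - [70, 2.44, -4.31, 2.2, 0]
    - [70, 2.44, -4.31, 3.0, 0]
    - [70, 2.44, -4.31, 3.22, 0]
    - [70, 2.44, -4.31, 3.22, 0]

```text
time_s: 13.32
tcp_pos: [439.8, -159.8, 24.6]
eef_rot: [-2.209, -2.231, 0.001]
contact_force: [-0.1, -0.1, 0.1]
opening: 68.1
gripper_force: 0.0
```

>>> servo_tool:
  moves:
    - [255, 0, 0, 0, 0]
    - [255, 0, 0, 0, 0]
    - [255, 0, 0, 0, 0]
    - [255, 0, 0, 0, 0]
    - [255, 0, 0, 0, 0]
    - [255, 0, 0, 0, 0]
    - [255, 0, 0, 0, 0]

```text
time_s: 13.9
tcp_pos: [440.5, -159.6, 26.0]
eef_rot: [2.209, 2.233, 0.0]
contact_force: [-1.6, 0.9, 4.9]
opening: 34.2
gripper_force: 15.0
```

>>> servo_tool:
  moves:
    - [255, 0, 0, -0.6, 0]
    - [255, 0, 0, -1.4, 0]
    - [255, 0.1, 0.6, -1.6, 0]
    - [255, 0.3, 2.0, -1.6, 0]
    - [255, 0.47, 3.4, -1.6, 0]
    - [255, 0.47, 4.2, -1.6, 0]
    - [255, 0.47, 4.47, -1.6, 0]
    - [255, 0.47, 4.47, -1.4, 0]
    - [255, 0.47, 4.47, -0.8, 0]
    - [255, 0.47, 4.47, -0.35, 0]

```text
time_s: 14.73
tcp_pos: [550.5, -146.6, 33.1]
eef_rot: [-2.21, -2.232, 0.001]
contact_force: [-0.1, 0.7, -0.4]
opening: 34.0
gripper_force: 15.0
```

>>> servo_tool:
  moves:
    - [255, 0, 0, 0.1, 0]
    - [255, 0, 0, 0.15, 0]
    - [255, 0, 0, 0.15, 0]
    - [70, 0, 0, 0.15, 0]
    - [70, 0, 0, 0.15, 0]
    - [70, 0, 0, 0.15, 0]
    - [70, 0, 0, 0.15, 0]
    - [70, 0, 0, 0.15, 0]
    - [70, 0, 0, -1.2, 0]
    - [70, 0, 0, -2.8, 0]

```text
time_s: 15.57
tcp_pos: [550.4, -146.1, 102.8]
eef_rot: [-2.206, -2.229, 0.004]
contact_force: [-0.2, -0.7, 0.6]
opening: 68.3
gripper_force: 0.0
```

>>> servo_tool:
  moves:
    - [70, 1.2, 0, -1, 0]
    - [70, 2.8, 0, -2, 0]
    - [70, 4.4, 0, -2, 0]
    - [70, 6, 0, -2, 0]
    - [70, 6.5, 0, -2, 0]
    - [70, 6.5, 0, -2, 0]
    - [70, 6.5, 0, -2, 0]

```text
time_s: 16.15
tcp_pos: [550.2, 16.2, 154.4]
eef_rot: [2.208, 2.235, -0.0]
contact_force: [-0.3, -0.3, 0.5]
opening: 67.9
gripper_force: 0.0
```

```bash
python3 - <<'E'
from h import *
im=camera("wrist"); s=observe(); print(s['tcp_pos'],s['eef_rot'],s['opening'],s['time_s'])
cv2.imwrite("pics/w7.png",im)
E
```

```text
[550.2342694   15.35934338 154.25560789] [ 2.20967585e+00  2.23299443e+00 -2.99509259e-04] 68.37279114310398 16.2
```

View pics/w7.png

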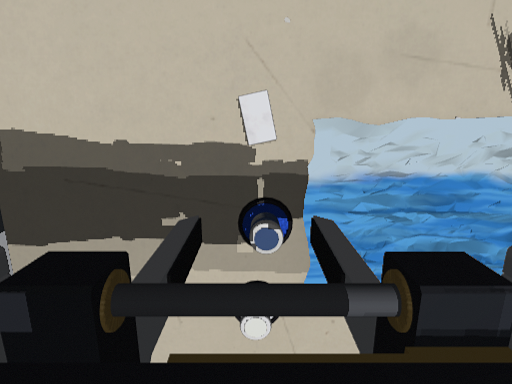

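The block's top face is at (257,117). The blue pot at (267,235) and the white pot at (256,320) stand in their dishes.

```bash
python3 - <<'E'
from h import *
im=cv2.imread("pics/w7.png"); hsv=cv2.cvtColor(im,cv2.COLOR_BGR2HSV); i=camera_info("wrist")
m=((hsv[...,1]<30)&(hsv[...,2]>190)).astype(np.uint8); w=np.zeros_like(m); w[80:160,225:290]=1
P=np.array([ray("wrist",p,25,i)[:2] for p in cv2.findNonZero(m*w)[:,0]],np.float32); print("block",cv2.minAreaRect(P),len(P))
for n,c in(("blue",(267,237)),): print(n,find("wrist",im,c,12,'blue',46.5)[:2])
print("white",ray("wrist",(256,327),46.5)[:2])
E
```

```text
block ((550.3945922851562, 83.01033020019531), (28.27776336669922, 48.21603775024414), 12.518126487731934) 1379
blue (array([560.6, -38.7]), 12.5)
white [ 551.37411572 -144.7342144 ]
```

>>> servo_tool:
  moves:
    - [70, 1.2, 0, 0, -1]
    - [70, 2.4, 0, 0, -2]
    - [70, 2.72, 0.04, 0.8, -2]
    - [70, 2.72, 0.04, 2.2, -2]
    - [70, 2.72, 0.04, 3.6, -2]
    - [70, 2.72, 0.04, 4.6, -2]
    - [70, 2.72, 0.04, 5.1, -2]
    - [70, 2.72, 0.04, 5.2, -2]
    - [70, 2.72, 0.04, 5.2, -2]

```text
time_s: 16.95
tcp_pos: [550.8, 83.1, 24.5]
eef_rot: [-1.966, -2.45, 0.0]
contact_force: [0.5, -0.7, -0.3]
opening: 67.8
gripper_force: 0.0
```

>>> servo_tool:
  moves:
    - [70, 0, 0, 0.08, 0]
    - [70, 0, 0, 0.16, 0]

```text
time_s: 17.12
tcp_pos: [551.6, 83.7, 21.9]
eef_rot: [1.964, 2.45, 0.003]
contact_force: [0.6, 0.3, -1.1]
opening: 68.3
gripper_force: 0.0
```

>>> servo_tool:
  moves:
    - [70, 0, 0, 0.08, 0]
    - [70, 0, 0, 0.16, 0]

```text
time_s: 17.28
tcp_pos: [550.9, 83.9, 17.0]
eef_rot: [1.964, 2.451, 0.001]
contact_force: [-0.1, 0.1, -0.5]
opening: 68.6
gripper_force: 0.0
```

There is no contact at TCP z=17, so the fingers really are shorter than stated. I'll go on down to about 10.

>>> servo_tool:
  moves:
    - [70, 0, 0, 0.08, 0]
    - [70, 0, 0, 0.16, 0]
    - [70, 0, 0, 0.16, 0]

```text
time_s: 17.53
tcp_pos: [550.4, 83.9, 12.0]
eef_rot: [-1.964, -2.451, 0.0]
contact_force: [0.8, 0.8, -0.8]
opening: 68.4
gripper_force: 0.0
```

>>> servo_tool:
  moves:
    - [70, 0, 0, 0.06, 0]
    - [70, 0, 0, 0.1, 0]
    - [255, 0, 0, 0.1, 0]
    - [255, 0, 0, 0.1, 0]
    - [255, 0, 0, 0.1, 0]
    - [255, 0, 0, 0.1, 0]
    - [255, 0, 0, 0.1, 0]
    - [255, 0, 0, 0.1, 0]
    - [255, 0, 0, 0.1, 0]
    - [255, 0, 0, 0.1, 0]
  newtons: 20

```text
time_s: 18.37
tcp_pos: [550.6, 83.9, 9.8]
eef_rot: [1.964, 2.452, 0.0]
contact_force: [0.3, 0.4, 0.6]
opening: 29.6
gripper_force: 20.0
```

>>> servo_tool:
  moves:
    - [255, 0, 0, -0.8, 0]
    - [255, 0, 0, -2.2, 0]
    - [255, 0, 0, -3.6, 0]
    - [255, -1.2, -0.66, -4, 0]
    - [255, -2.6, -1.43, -4, 0]
    - [255, -4.0, -2.2, -4, 0]
    - [255, -5.4, -2.97, -4, 0]
    - [255, -6.8, -3.74, -4, 0]
    - [255, -8.2, -4.5, -4, -0.7]
    - [255, -9.6, -5.27, -4, -1.46]

```text
time_s: 19.2
tcp_pos: [473.3, -180.7, 109.9]
eef_rot: [1.767, 2.597, -0.0]
contact_force: [0.4, -0.3, -1.5]
opening: 29.6
gripper_force: 20.0
```

```bash
python3 - <<'E'
from h import *
s=observe(); print(s['tcp_pos'],s['eef_rot'],s['opening'],s['time_s']); print(tool([440.4,-296.5,108]))
E
```

```text
[ 473.27921766 -180.6871262   109.86370204] [ 1.76735733e+00  2.59727185e+00 -8.04609718e-06] 29.617318595193478 19.2
[-3.82652638 -2.9236189   0.07462743]
```

>>> servo_tool:
  moves:
    - [255, -1.2, -0.92, 0, 0]
    - [255, -2.5, -1.9, 0, 0]
    - [255, -3.85, -2.95, 0, 0]
    - [255, -3.85, -2.95, 0.8, 0]
    - [255, -3.85, -2.95, 1.2, 0]
    - [255, -3.85, -2.95, 1.2, 0]
    - [255, -3.85, -2.95, 1.2, 0]

```text
time_s: 19.78
tcp_pos: [440.7, -294.4, 79.5]
eef_rot: [-1.769, -2.594, -0.0]
contact_force: [-0.2, 1.0, -1.6]
opening: 30.0
gripper_force: 20.0
```

```bash
python3 - <<'E'
from h import *
s=observe(); im=camera("wrist"); print(s['tcp_pos'],s['eef_rot'],s['opening'],s['time_s']); print(tool([440.4,-296.5,13.4]))
cv2.imwrite("pics/w8.png",cv2.resize(im[100:340,120:400],None,fx=2,fy=2))
E
```

```text
[ 440.65364569 -294.41284273   79.45979029] [-1.76917396e+00 -2.59406991e+00 -3.50077274e-04] 29.96533108290178 19.7833
[-0.0630416  -0.05494886  2.66995186]
```

View pics/w8.png

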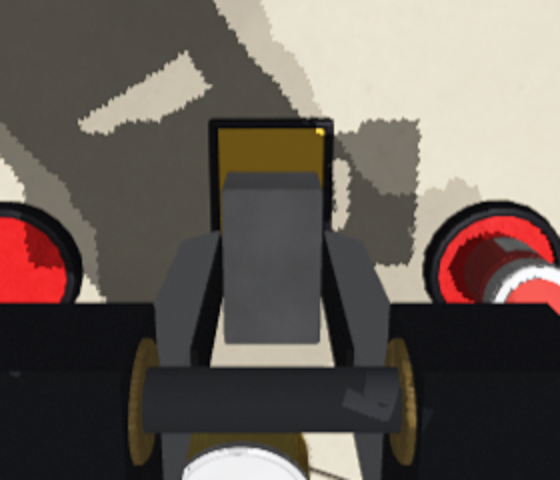

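The block is held square to the tray and just above it. The red pot stands in its dish at right.

>>> servo_tool:
  moves:
    - [255, -0.06, -0.05, 0.8, 0]
    - [255, -0.06, -0.05, 1.6, 0]
    - [255, -0.06, -0.05, 2.2, 0]
    - [255, -0.06, -0.05, 2.5, 0]
    - [255, -0.06, -0.05, 2.63, 0]
    - [255, -0.06, -0.05, 2.65, 0]
    - [255, -0.06, -0.05, 2.65, 0]

```text
time_s: 20.42
tcp_pos: [440.6, -297.4, 14.5]
eef_rot: [1.77, 2.594, -0.0]
contact_force: [-0.3, -0.7, -1.5]
opening: 29.5
gripper_force: 20.0
```

>>> servo_tool:
  moves:
    - [120, 0, 0, 0, 0]
    - [120, 0, 0, 0, 0]
    - [120, 0, 0, 0, 0]
    - [120, 0, 0, 0, 0]
    - [120, 0, 0, -0.6, 0]
    - [120, 0, 0, -2, 0]
    - [120, 0, 0, -3.5, 0]
    - [120, -1.5, 0, -4.5, 0]
    - [120, -3, 0, -5, 0]
    - [120, -3, 0, -5, 0]

```text
time_s: 21.25
tcp_pos: [469.4, -372.5, 142.6]
eef_rot: [1.769, 2.587, -0.002]
contact_force: [-1.0, 0.9, -0.2]
opening: 49.8
gripper_force: 0.0
```

```bash
python3 - <<'E'
from h import *
im=camera("wrist"); s=observe(); print(s['tcp_pos'],s['opening'],s['time_s'])
cv2.imwrite("pics/w9.png",im); i=camera_info("wrist")
f=192/np.tan(np.radians(i['vfov']/2)); K=np.array([[f,0,i['cx']],[0,f,i['cy']],[0,0,1]])
T=dict(blue=(561.6,-37.5,46.5),white=(552.1,-146.5,46.5),red=(549,-290,46.5),block=(440.4,-297.3,28))
for n,p in T.items(): print(n,cv2.projectPoints(np.array([p],float),i['rvec'],i['tvec'],K,None)[0].ravel().round(0))
E
```

```text
[ 468.16138428 -369.91101677  140.0868969 ] 49.7558919270276 21.3
blue [ 541. -176.]
white [453. -23.]
red [371. 143.]
block [257. 107.]
```

View pics/w9.png

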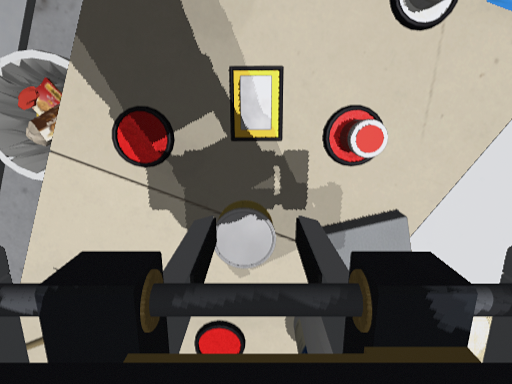

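The block lies inside the yellow floor at (256,104), squared up. The red pot is within about 3 mm of its dish centre, and the putty tin at (245,237) was not touched. I'm handing the job in.

```bash
python3 -c "
from rig import *
print(close_job())"
```

```text
the job is handed in; nothing more can be done
None
```

I handed the job in at about 21 s of robot time: all three pots are upright in their own dishes, the block is flat in the tray, and the clay pot and putty tin were not touched. `close_job()` returned no verdict, so this rests on the camera images.

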